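Put the specimen holders back in their tray

TASK

Sectioning is over: put the four specimen holders back in the accessory tray, each standing upright and fully down in the foam pocket cut to its own shape and size (slim round, stout round, square, oblong). Set them down rather than dropping them, and leave the two eyepieces standing among them where they are.

Things in the scene. Friction and masses are not known exactly. Their poses are not given: they have to be found in the camera images.
- capsule_chuck: Slim round specimen holder: aluminium cylinder 24 mm in diameter, 44 mm tall, knurled band, small steel collet with amber resin block on top (56 mm in all), 0.1 kg. Goes in the small round pocket. Loose, stands on the table. Origin: centre of its underside, z up. Grip with fingertips 17 mm above the underside to clear the foam.
- universal_chuck: Stout round specimen holder: aluminium cylinder 40 mm in diameter, 44 mm tall, knurled band, three steel jaws round an amber resin block on top (56 mm in all), 0.2 kg. Goes in the large round pocket. Loose, stands on the table. Origin: centre of its underside, z up. Grip with fingertips 17 mm above the underside to clear the foam.
- vice_holder: Square specimen holder: aluminium, 34 x 34 mm, 46 mm tall, two steel jaws holding an amber resin slab (52 mm in all), 0.18 kg. A dark screw sticks out 9 mm on its +x side, 38 mm up: grip across y (34 mm). Goes in the square pocket. Loose, stands on the table. Origin: centre of its underside, z up. Grip with fingertips 17 mm above the underside to clear the foam.
- arc_holder: Oblong specimen holder: foot 62 (x) x 26 mm (y), curved rail rising to 28 mm at both ends (69 mm overall), mid carriage 26 (x) x 28 mm (y), 44 mm tall, collet, amber block above (56 mm), +x side screw, 0.17 kg. Grip the carriage across y. Goes in the oblong pocket, either way round. Loose, stands on the table. Origin: centre of its underside, z up. Grip with fingertips 17 mm above the underside.
- insert_small_round: Black foam insert 97 x 97 x 14 mm, one of four edge to edge (2 x 2, order varies) in a shallow grey tray 208 mm square, rim 18 mm high. Fixed; underside 4 mm, top 18 mm above the table. In its centre a round pocket 40 mm in diameter, 10 mm deep, light floor 4 mm above the origin. Origin: centre of the underside, below the pocket's centre; z up.
- insert_large_round: Black foam insert 97 x 97 x 14 mm, one of four edge to edge (2 x 2, order varies) in a shallow grey tray 208 mm square, rim 18 mm high. Fixed; underside 4 mm, top 18 mm above the table. In its centre a round pocket 56 mm in diameter, 10 mm deep, light floor 4 mm above the origin. Origin: centre of the underside, below the pocket's centre; z up.
- insert_square: Black foam insert 97 x 97 x 14 mm, one of four edge to edge (2 x 2, order varies) in a shallow grey tray 208 mm square, rim 18 mm high. Fixed; underside 4 mm, top 18 mm above the table. In its centre a square pocket 50 x 50 mm, sides along x and y, 10 mm deep, light floor 4 mm above the origin. Origin: centre of the underside, below the pocket's centre; z up.
- insert_oblong: Black foam insert 97 x 97 x 14 mm, one of four edge to edge (2 x 2, order varies) in a shallow grey tray 208 mm square, rim 18 mm high. Fixed; underside 4 mm, top 18 mm above the table. In its centre an oblong pocket 78 mm (along x) by 44 mm (y), 10 mm deep, light floor 4 mm above the origin. Origin: centre of the underside, below the pocket's centre; z up.
- eyepiece_a: Microscope eyepiece standing upright among the holders: black, round, 37 mm across, 56 mm tall, glass lens on top, steel band near the foot, 90 g, loose. To be left standing where it is. Origin: centre of its underside; z up.
- eyepiece_b: Second microscope eyepiece standing upright among the holders: black, round, 37 mm across, 56 mm tall, glass lens on top, steel band near the foot, 90 g, loose. To be left standing where it is. Origin: centre of its underside; z up.

How it is judged:
By the outcome, as a careful person would: the job done as asked, in the order asked, and still so for the second after the job is handed in, with the robot touching nothing.
It also fails if it takes over 106 s, if anything falls off the work surface, if the arm or the gripper's body presses on something with over 40 N, if the wrist force passes 120 N, or if a joint passes its speed limit or range.

ROBOT

A 6-joint arm with a two-finger parallel gripper is mounted at the origin on the work surface. World frame = base frame: x ahead of the robot, y to its left, z up, the work surface at z = 0. Lengths are in mm, angles in rad, forces in N, time in s.
With the tool pointing down it reaches from about 275 to 750 mm from the base axis. Payload 10.2 kg.
Tool frame: the origin (TCP) lies between the finger pads; the fingertips stand 14 mm ahead of it and the grasp point (between the pads) lies 5 mm behind it (tip_reach is the distance from the TCP to the fingertips, in mm); z points along the fingers, y is the line along which they close (so a half turn about z gives the same grasp; the last joint's range is limited). The gripper opens to 85 mm and grips with 20 to 120 N. Pads are 22 mm wide; open, the fingers measure 114 mm over their backs; the gripper's body (76 mm by 85 mm) begins 54 mm behind the grasp point. The pads swing forward as they close: fully open they stand 13 mm farther back than shut.
Start: joints at [1.07, 0.313, 1.498, -0, 1.331, -0.223], TCP at [143.989, 504.875, 245.294] pointing down, gripper open.
Joint ranges: [-2.94, 2.94], [-0.97, 2.17], [0.19, 2.56], [-1.23, 4.37], [0.02, 3.11], [-2.88, 2.88]. Speed limits (rad/s): [2.39, 2.39, 3.01, 3.14, 3.14, 3.14].

INTERFACE

Orientations are given as a unit quaternion [w, x, y, z].
In Python, from rig import * gives the robot as it stands.
- The arm moves only by the tool arm_command, never from a script. Its argument "steps" is a list that holds one entry, the list of rows, each a list of 7 numbers: the opening, from 0 (shut) to 1 (fully open), then the shift along the tool's x, y, z each as a share of 0.05 m, from -1 to 1, then the turn, a rotation vector about the tool's x, y, z each as a share of 0.15 rad, from -1 to 1. A call has 1 to 8 rows; each row shifts and turns the commanded pose from where the row before left it, along the tool's axes as they then stand; what a row does not reach is not made up. A row lasts 1/8 s, in which the tool goes at most 62.5 mm and 10.7 degrees, less where a joint would pass 70% of its speed; a pose out of reach is approached as far as the arm can. A call with a number of a shift or a turn outside -1 to 1 is refused whole. A call with a gripper value outside its range is refused whole. The fingers move at their own pace and stop on an object; "squeeze" is the grip in N (left out, the last holds). Time passes only in rows, so rows that do not move let the fingers close. It gives the time, the measured TCP pose, the force, the opening and the grip force at its end, in the units of the state.
- sense(): the state, without advancing time (a new reading comes with each control period).
- capture(name): name is "scene" or "side" or "wrist"; returns the picture (400x640x3 uint8, red, green, blue); there is no depth.
- get_calibration(name): a dict with "intrinsics" (3x3 intrinsics, pixels), "rvec" (rotation vector, rad) and "tvec" (3), from world to camera coordinates, as OpenCV has them; the wrist camera has in their place "T_tool_cam" (4x4, takes a point from camera to tool coordinates, whose origin is the TCP and whose axes are the flange's). Camera axes: x right, y down, z forward; pixel columns grow to the right and rows downward; lengths in mm; the calibration is good to about 2 mm. A picture is of the moment at which its call begins: read the wrist's pose just before it. get_calibration takes no time and is no camera call.
- finish_job(): hands the job in; it is judged then, once.
The state is a dict: "time_s": time; "joints": joint angles; "dq": joint speeds; "tau": joint torques, N m; "eef_pos": TCP position; "ee_rot": TCP orientation; "force": force on the tool from outside, world axes, zero at the start; "wrist_torque": the same for the moment, N m; "grip_width": opening from 0.0 (shut) to 1.0 (fully open); "grip_force": force on a finger pad.
Only numpy, scipy, OpenCV 4.12 (cv2) and the standard library are available. Lean on these libraries where they do the work, as an engineer would, in place of code of your own. Each camera call takes 0.05 s, during which the arm holds its last target. There are 200 camera calls.

## Working session

There is one attempt and no reset: what is moved stays moved. The work goes in short steps, Python scripts to look and compute and a tool call to move; the robot and the scene stay as the last step left them, time stands still between calls to the robot, and variables do not carry over. Pictures are saved under pics/ and viewed, at most 14 in all, crops included, and the job is handed in when it is done.

Besides the shell and the picture viewer there is one more tool, called as name(argument=value, ...) on one line, values as JSON. arm_command: Moves the arm, as the interface text tells. Its arguments: {"type":"object","properties":{"steps":{"type":"array"},"squeeze":{"type":"number"}},"required":["steps"]}

```bash
mkdir -p pics; ls; python3 - <<'E'
from rig import *
import cv2
s=sense(); print({k:s[k] for k in ("time_s","eef_pos","ee_rot","grip_width","force")})
for n in ("scene","side","wrist"):
    im=capture(n); cv2.imwrite(f"pics/{n}0.png",im[:,:,::-1]); print(n,get_calibration(n))
E
```

```text
pics
{'time_s': 0.0, 'eef_pos': array([143.88818155, 504.64239845, 244.72979021]), 'ee_rot': array([-2.21709463e-04,  1.38468799e-01,  9.90366579e-01, -6.17925375e-04]), 'grip_width': 0.9974852249044641, 'force': array([ 1.03981096,  0.49376312, -0.14471835])}
scene {'intrinsics': array([[507.11557764,   0.        , 318.38877637],
       [  0.        , 507.11557764, 187.30420861],
       [  0.        ,   0.        ,   1.        ]]), 'rvec': array([ 2.1201392 ,  1.04193184, -0.46696315]), 'tvec': array([-349.19683299, -251.60133503, 1332.74342116])}
side {'intrinsics': array([[361.79266633,   0.        , 325.5346929 ],
       [  0.        , 361.79266633, 204.56656307],
       [  0.        ,   0.        ,   1.        ]]), 'rvec': array([ 0.35229456, -2.63321929,  1.3967899 ]), 'tvec': array([504.76961027,  97.97336229, 727.89265142])}
wrist {'intrinsics': array([[304.87890666,   0.        , 323.56578258],
       [  0.        , 304.87890666, 200.76654081],
       [  0.        ,   0.        ,   1.        ]]), 'T_tool_cam': array([[-9.56825987e-06, -9.44920720e-01, -3.27299303e-01,
         8.41155801e+01],
       [ 9.99999982e-01,  5.34754613e-05, -1.83618879e-04,
         2.15035641e-01],
       [ 1.91007765e-04, -3.27299298e-01,  9.44920702e-01,
        -1.30148904e+02],
       [ 0.00000000e+00,  0.00000000e+00,  0.00000000e+00,
         1.00000000e+00]])}
```

View pics/scene0.png

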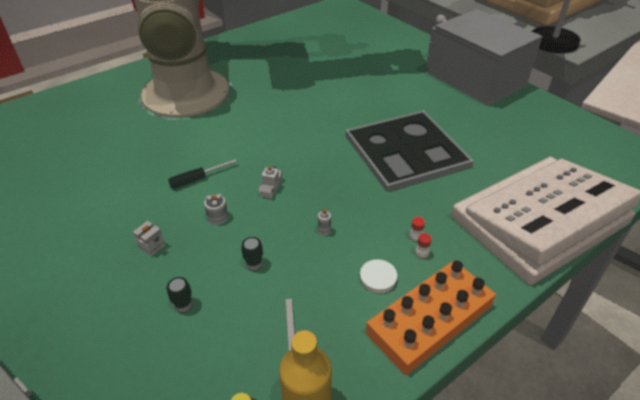

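View pics/wrist0.png

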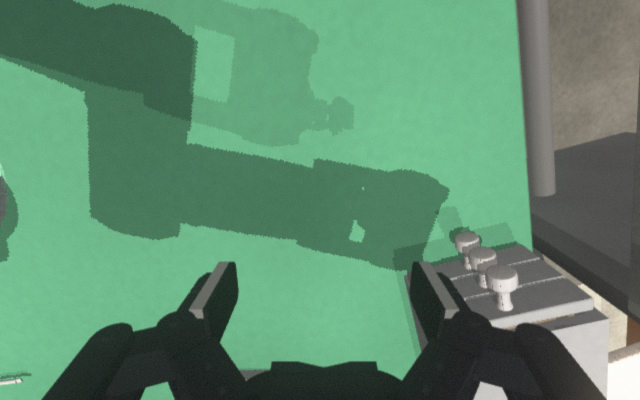

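Scene: tray at about (408,148) with small round (378,140), large round (415,130), oblong (398,165) and square (438,155) pockets. Arc is at (270,181), universal at (215,208), vice at (150,237), capsule at (324,222), and the eyepieces at (253,252) and (180,293). The wrist sees only empty cloth and a microscope box on the right.

```bash
cat > h.py <<'E'
import numpy as np, cv2
from rig import *
from scipy.spatial.transform import Rotation as R
def cam(n,s=None):
    c=get_calibration(n); K=np.array(c["intrinsics"])
    if n!="wrist":
        Rm=cv2.Rodrigues(np.array(c["rvec"]))[0]; return K,Rm,np.array(c["tvec"])
    q=s["ee_rot"]; T=np.eye(4); T[:3,:3]=R.from_quat([q[1],q[2],q[3],q[0]]).as_matrix(); T[:3,3]=s["eef_pos"]
    Ti=np.linalg.inv(T@np.array(c["T_tool_cam"])); return K,Ti[:3,:3],Ti[:3,3]
def px2w(c,p,z):
    K,Rm,t=c; d=Rm.T@np.linalg.inv(K)@np.array([p[0],p[1],1.]); o=-Rm.T@t
    return (o+d*(z-o[2])/d[2])[:2]
def w2px(c,P):
    K,Rm,t=c; v=K@(Rm@np.array(P,float)+t); return v[:2]/v[2]
def snap(n,name):
    s=sense(); im=capture(n); cv2.imwrite(f"pics/{name}.png",im[:,:,::-1]); return s,im,cam(n,s)
E
python3 - <<'E'
from h import *
im=cv2.imread("pics/scene0.png")
a=im[150:320,125:345]; cv2.imwrite("pics/cropA.png",cv2.resize(a,None,fx=3.5,fy=3.5,interpolation=cv2.INTER_CUBIC))
a=im[105:195,335:485]; cv2.imwrite("pics/cropB.png",cv2.resize(a,None,fx=5,fy=5,interpolation=cv2.INTER_CUBIC))
c=cam("scene")
for n,p,z in [("arc",(270,172),50),("univ",(214,200),50),("vice",(148,230),48),("cap",(324,213),54),("eyA",(251,243),56),("eyB",(178,286),56),("sr",(378,140),8),("lr",(415,130),8),("ob",(398,165),8),("sq",(438,155),8),("tray l",(347,131),18),("tray t",(423,113),18),("tray r",(470,157),18),("tray b",(389,184),18)]:
    print(n,px2w(c,p,z).round(0))
E
```

```text
arc [457. -32.]
univ [ 460. -160.]
vice [ 454. -290.]
cap [618. -20.]
eyA [ 599. -164.]
eyB [ 605. -304.]
sr [474. 249.]
lr [498. 343.]
ob [566. 223.]
sq [595. 316.]
tray l [414. 206.]
tray t [471. 397.]
tray r [650. 355.]
tray b [606. 157.]
```

View pics/cropA.png

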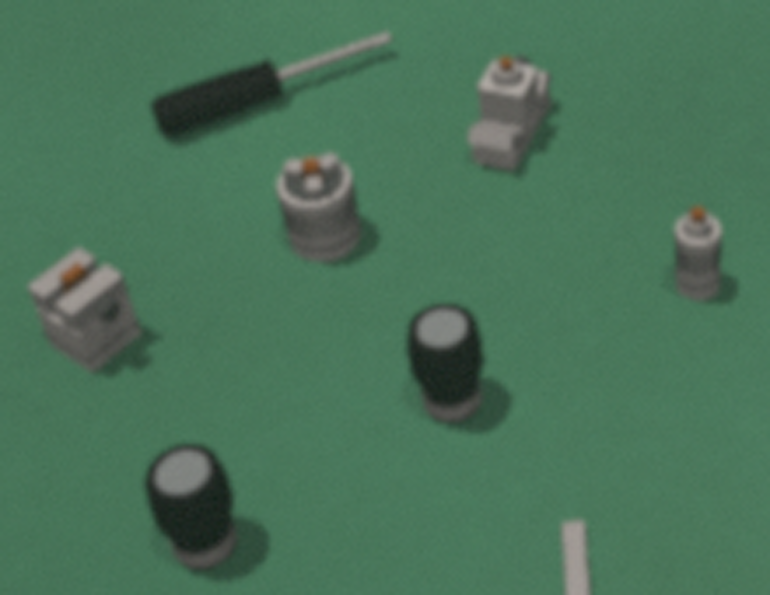

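View pics/cropB.png

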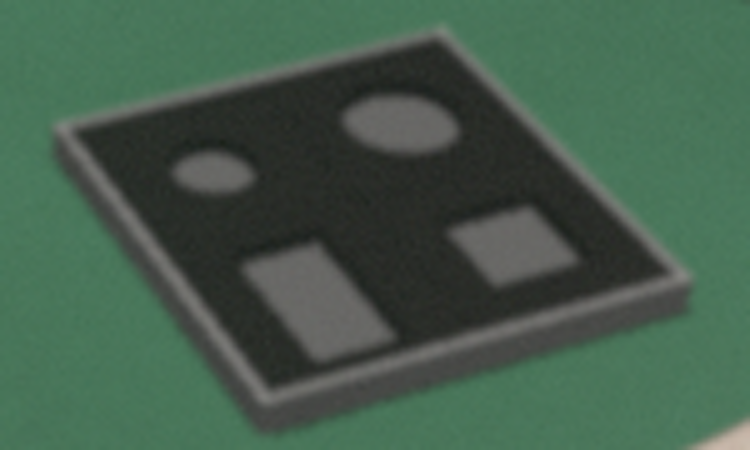

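View pics/side0.png

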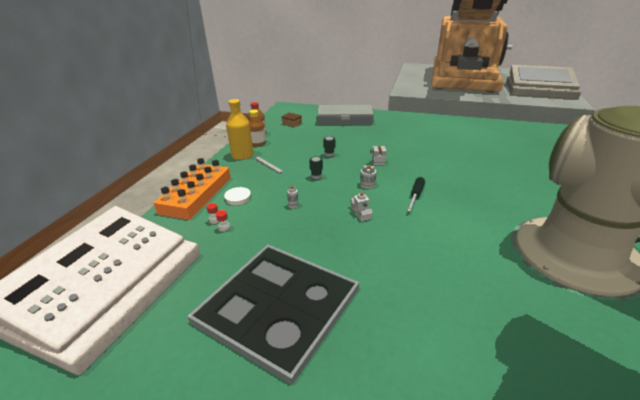

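Crop A shows the holders with vice rotated about 45° in view, and the arc's foot running down-left. Crop B shows tray rim corners at about (347,130), (424,111), (473,161) and (389,185). The side view agrees on the layout. I'll move to a survey pose over the holders and fit the tray at the same time.

arm_command(steps=[[[1,-0.67,-0.77,-0.08,0,0,0],[1,-0.67,-0.77,-0.08,0,0,0],[1,-0.67,-0.77,-0.08,0,0,0],[1,-0.67,-0.77,-0.08,0,0,0],[1,-0.67,-0.77,-0.08,0,0,0],[1,-0.67,-0.77,-0.08,0,0,0],[1,-0.67,-0.77,-0.08,0,0,0],[1,-0.67,-0.77,-0.08,0,0,0]]])

```text
time_s: 1.15
eef_pos: [317.6, 133.6, 277.5]
ee_rot: [0.0, 0.138, 0.99, 0.0]
force: [1.5, 0.5, 1.2]
grip_width: 1.001
grip_force: 0.0
```

arm_command(steps=[[[1,-0.67,-0.77,-0.08,0,0,0],[1,-0.67,-0.77,-0.08,0,0,0],[1,-0.67,-0.77,-0.08,0,0,0],[1,-0.67,-0.77,-0.08,0,0,0],[1,-0.67,-0.77,-0.08,0,0,0],[1,-0.67,-0.77,-0.08,0,0,0],[1,0,0,0,0,0,0],[1,0,0,0,0,0,0]]])

```text
time_s: 2.15
eef_pos: [446.9, -141.7, 301.0]
ee_rot: [-0.0, 0.138, 0.99, 0.0]
force: [-0.6, 0.3, 1.0]
grip_width: 0.998
grip_force: 0.0
```

```bash
python3 - <<'E'
from h import *
from scipy.optimize import least_squares
sc=cam("scene"); sd=cam("side")
# rim corners order l,t,r,b in tray coords: l=(-,-) t=(-,+) r=(+,+) b=(+,-)
T=104*np.array([[-1,-1],[-1,1],[1,1],[1,-1]])
P=np.array([(347.4,130.4),(423.6,111),(473,160.6),(388.6,185.4)])
S=np.array([(357,288),(292,372),(191,317),(268,248)])
def f(v,which):
    c,s=np.cos(v[2]),np.sin(v[2]); W=T@np.array([[c,s],[-s,c]])+v[:2]
    r=[]
    if 's' in which: r+=[w2px(sc,(*w,18))-p for w,p in zip(W,P)]
    if 'd' in which: r+=[w2px(sd,(*w,18))-p for w,p in zip(W,S)]
    return np.ravel(r)
for w in ('s','d','sd'):
    o=least_squares(f,[530,280,-.27],args=(w,)); v=o.x; print(w,v.round(3),np.abs(o.fun).max().round(2))
c,s=np.cos(v[2]),np.sin(v[2])
for n,a in dict(sr=(-1,-1),lr=(-1,1),ob=(1,-1),sq=(1,1)).items(): print(n,(np.array([[c,-s],[s,c]])@(48.5*np.array(a))+v[:2]).round(1))
s,im,cm=snap("wrist","w1"); print(s["time_s"],s["eef_pos"],s["ee_rot"],s["joints"])
E
```

```text
s [ 5.36362e+02  2.79800e+02 -2.67000e-01] 1.58
d [ 5.3058e+02  2.7864e+02 -2.7000e-01] 6.07
sd [ 5.32400e+02  2.79346e+02 -2.67000e-01] 6.12
sr [472.8 245.4]
lr [498.4 338.9]
ob [566.4 219.8]
sq [592.  313.3]
2.15 [ 446.90890576 -141.67755552  300.9725224 ] [-4.36617171e-04  1.38481196e-01  9.90364932e-01  2.61877791e-04] [-5.57742373e-01  1.50870880e-01  1.55697709e+00  1.24513558e-04
  1.43475545e+00 -1.85070027e+00]
```

View pics/w1.png

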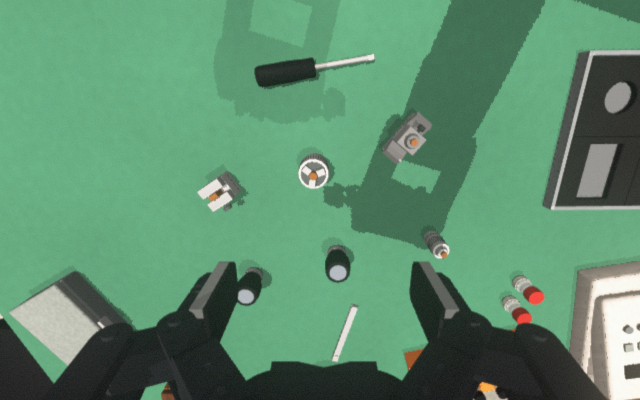

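The wrist view shows vice (220,190), universal (313,173), arc (409,138), capsule (437,244), eyepieces (338,264) and (249,286). I'll zoom in on the vice and arc.

```bash
python3 - <<'E'
import cv2,numpy as np
im=cv2.imread("pics/w1.png")
f=lambda x,y:cv2.resize(im[y-38:y+38,x-32:x+32],None,fx=6,fy=6,interpolation=cv2.INTER_CUBIC)
cv2.imwrite("pics/cropC.png",np.hstack([f(220,190),f(409,138)]))
E
```

```text
(no output)
```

View pics/cropC.png

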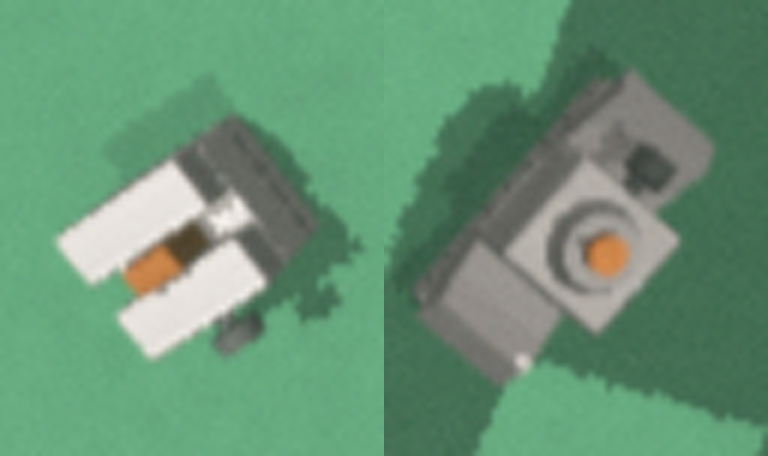

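```bash
python3 - <<'E'
from h import *
s=sense(); c=cam("wrist",s)
cr=lambda x,y,p:[(x-32+(u+.5)/6-.5,y-38+(v+.5)/6-.5) for u,v in p]
def show(n,pts,z):
    W=np.array([px2w(c,p,z) for p in pts]); print(n,W.mean(0).round(1),"sides",np.linalg.norm(np.roll(W,-1,0)-W,axis=1).round(1),"angs",np.degrees(np.arctan2(*(np.roll(W,-1,0)-W).T[::-1])).round(1))
show("vice",cr(220,190,[(58,240),(178,162),(268,285),(152,358)]),52)
print("screw",px2w(c,cr(220,190,[(238,335)])[0],38))
show("arc",cr(409,138,[(206,165),(296,238),(216,330),(121,255)]),44)
print("arcscrew",px2w(c,cr(409,138,[(266,165)])[0],38))
im=cv2.imread("pics/w1.png"); h=cv2.cvtColor(im,cv2.COLOR_BGR2HSV)
m=cv2.inRange(h,(5,110,60),(22,255,255)); n,_,st,ce=cv2.connectedComponentsWithStats(m)
for a,b in zip(st,ce):
    if 4<a[4]<400 and b[1]<300: print("orange",b.round(1),a[4],px2w(c,b,56).round(1))
for p in ((313,173),(338,271),(249,293)): print(p,px2w(c,p,56 if p[1]>200 else 46).round(1))
E
```

```text
vice [ 446.1 -288.7] sides [33.1 32.4 32.3 32.4] angs [ 106.1   14.9  -73.9 -163.9]
screw [ 470.06157476 -285.47878962]
arc [448.6 -26.4] sides [25.2 24.4 26.7 24.5] angs [  37.7  -53.5 -142.3  123. ]
arcscrew [436.08494254 -10.50043007]
orange [413.7 142.1] 35 [448.3 -27. ]
orange [312.9 175.7] 47 [ 455.  -157.5]
orange [213.8 196. ] 53 [ 445.8 -288.7]
orange [443.5 254.5] 23 [612.4 -15.2]
orange [536.5 289.2] 13 [705.7 105.8]
orange [525.6 294.1] 26 [710.1  90.2]
(313, 173) [ 454.  -157.4]
(338, 271) [ 597.8 -162.8]
(249, 293) [ 597.9 -296.9]
```

Wrist and given sizes agree (vice sides about 33 mm, carriage about 26 mm). Universal first.

arm_command(steps=[[[1,-0.23,-0.26,0.9,0,0,0],[1,0,0,1,0,0,0],[1,0,0,1,0,0,0],[1,0,0,1,0,0,0],[1,0,0,0.8,0,0,0],[1,0,0,0.5,0,0,0],[1,0,0,0.24,0,0,0],[1,0,0,0,0,0,0]]], squeeze=40)

```text
time_s: 3.2
eef_pos: [454.7, -157.3, 29.5]
ee_rot: [-0.0, 0.138, 0.99, 0.0]
force: [0.9, 0.7, 0.8]
grip_width: 1.001
grip_force: 0.0
```

arm_command(steps=[[[0,0,0,0,0,0,0],[0,0,0,0,0,0,0],[0,0,0,0,0,0,0],[0,0,0,0,0,0,0],[0,0,0,0,0,0,0],[0,0,0,0,0,0,0]]])

```text
time_s: 3.95
eef_pos: [455.0, -158.0, 30.2]
ee_rot: [0.001, 0.138, 0.99, -0.0]
force: [-2.0, 0.8, 6.4]
grip_width: 0.455
grip_force: 40.0
```

arm_command(steps=[[[0,0,0,-0.4,0,0,0],[0,0,0,-1,0,0,0],[0,0,0,-1,0,0,0],[0,0,0,-1,0,0,0],[0,0.33,0.94,0,0,0,0],[0,0.33,0.94,0,0,0,0],[0,0.33,0.94,0,0,0,0],[0,0.33,0.94,0,0,0,0]]])

```text
time_s: 4.95
eef_pos: [442.3, 42.7, 199.4]
ee_rot: [0.0, 0.139, 0.99, 0.0]
force: [0.5, -0.4, -1.1]
grip_width: 0.452
grip_force: 41.1
```

arm_command(steps=[[[0,0.33,0.94,0,0,0,0],[0,0.33,0.94,0,0,0,0],[0,0.33,0.94,0,0,0,0],[0,0.33,0.94,0,0,0,0],[0,0.33,0.94,0,0,0,0],[0,0,0,0,0,0,0],[0,0,0,0,0,0,0]]])

```text
time_s: 5.82
eef_pos: [427.7, 289.4, 199.1]
ee_rot: [-0.0, 0.138, 0.99, -0.0]
force: [-0.4, -0.5, -1.5]
grip_width: 0.45
grip_force: 41.3
```

```bash
python3 - <<'E'
from h import *
s,im,c=snap("wrist","w2"); print(s["time_s"],s["eef_pos"],s["ee_rot"],s["grip_width"])
E
```

```text
5.825 [427.67402236 289.39746692 199.1171815 ] [-2.41042316e-04  1.38330127e-01  9.90386107e-01 -2.77007753e-04] 0.4497819155331793
```

View pics/w2.png

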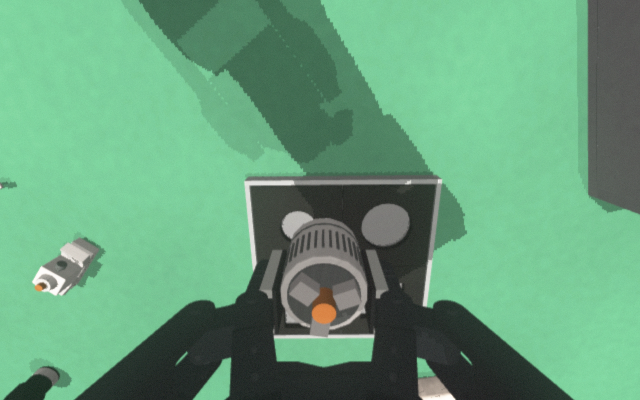

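The wrist shows the tray with rim corners (245,180) and (441,180), far edge around v=337, and the large round pocket at (385,225). The universal hangs upright in the grip.

```bash
python3 - <<'E'
from h import *
s=sense(); c=cam("wrist",s)
a,b=px2w(c,(245,180),18),px2w(c,(441,179.5),18); d=b-a; L=np.linalg.norm(d); d/=L; n=np.array([d[1],-d[0]])
print(a,b,L,np.degrees(np.arctan2(d[1],d[0])))
e=px2w(c,(325,337),18); print("depth",(e-a)@n)
m=(a+b)/2+104*n; print("centre",m)
for k,(i,j) in dict(sr=(-1,-1),lr=(-1,1),ob=(1,-1),sq=(1,1)).items(): print(k,(m+48.5*(i*n+j*d)).round(1))
print("lr seen",px2w(c,(385,225),10),"w",[px2w(c,p,8).round(1) for p in((361,225),(410,225),(385,204),(385,246))])
im=cv2.imread("pics/w2.png"); g=cv2.cvtColor(im,cv2.COLOR_BGR2GRAY)
E
```

```text
[405.56810797 209.15301495] [461.88490376 408.20396101] 206.86435317400813 74.20238377168664
depth 207.73144700551921
centre [533.79835523 280.36550572]
sr [473.9 246.9]
lr [500.3 340.2]
ob [567.3 220.5]
sq [593.7 313.8]
lr seen [500.67112598 341.07104495] w [array([494.1, 314.8]), array([509.5, 368.8]), array([476.6, 346.7]), array([527.9, 335.6])]
```

arm_command(steps=[[[0,-0.56,0.69,0,0,0,0],[0,-0.56,0.69,0,0,0,0],[0,0,0,0.9,0,0,0],[0,0,0,0.9,0,0,0],[0,0,0,0.8,0,0,0],[0,0,0,0.36,0,0,0],[0,0,0,0.14,0,0,0],[0,0,0,0.08,0,0,0]]])

```text
time_s: 6.88
eef_pos: [501.4, 340.8, 41.4]
ee_rot: [0.001, 0.139, 0.99, 0.001]
force: [-0.6, 0.5, -2.4]
grip_width: 0.456
grip_force: 41.4
```

arm_command(steps=[[[0,0,0,0,0,0,0],[0,0,0,0.02,0,0,0],[0,0,0,0,0,0,0]]])

```text
time_s: 7.25
eef_pos: [500.7, 340.9, 39.6]
ee_rot: [0.0, 0.138, 0.99, 0.0]
force: [-0.2, 0.7, -0.8]
grip_width: 0.452
grip_force: 41.4
```

arm_command(steps=[[[0,0,0,0.02,0,0,0],[0,0,0,0,0,0,0],[0,0,0,0.02,0,0,0],[0,0,0,0,0,0,0]]])

```text
time_s: 7.75
eef_pos: [500.7, 340.8, 38.2]
ee_rot: [0.0, 0.138, 0.99, -0.0]
force: [-3.4, -1.5, 6.3]
grip_width: 0.456
grip_force: 42.3
```

arm_command(steps=[[[1,0,0,0,0,0,0],[1,0,0,0,0,0,0],[1,0,0,0,0,0,0],[1,0,0,0,0,0,0],[1,0,0,-0.3,0,0,0],[1,0,0,-0.9,0,0,0],[1,0,0,-0.84,0,0,0],[1,-0.51,-0.78,0,0,0,0]]])

```text
time_s: 8.75
eef_pos: [515.5, 298.1, 144.0]
ee_rot: [0.004, 0.137, 0.991, 0.002]
force: [0.7, -0.3, -0.4]
grip_width: 1.004
grip_force: 0.0
```

arm_command(steps=[[[1,-0.51,-0.78,0,0,0,0],[1,-0.51,-0.78,0,0,0,0],[1,-0.51,-0.78,0,0,0,0],[1,-0.51,-0.78,0,0,0,0],[1,-0.51,-0.78,0,0,0,0],[1,-0.51,-0.78,0,0,0,0],[1,-0.51,-0.78,0,0,0,0],[1,0,0,0,0,0,0]]])

```text
time_s: 9.75
eef_pos: [611.9, -18.1, 140.2]
ee_rot: [0.001, 0.14, 0.99, -0.0]
force: [-0.4, 0.4, 0.5]
grip_width: 1.0
grip_force: 0.0
```

arm_command(steps=[[[1,0,0,0.9,0,0,0],[1,0,0,0.8,0,0,0],[1,0,0,0.4,0,0,0],[1,0,0,0.12,0,0,0],[1,0,0,0,0,0,0]]])

```text
time_s: 10.38
eef_pos: [611.6, -14.8, 29.2]
ee_rot: [0.0, 0.138, 0.99, -0.0]
force: [-0.5, 0.0, 0.6]
grip_width: 1.0
grip_force: 0.0
```

```bash
python3 - <<'E'
from h import *
s,im,c=snap("wrist","w3"); print(s["eef_pos"])
h=cv2.cvtColor(im[:,:,::-1].copy(),cv2.COLOR_BGR2HSV)
m=cv2.inRange(h,(5,110,60),(22,255,255)); n,_,st,ce=cv2.connectedComponentsWithStats(m)
for a,b in zip(st,ce):
    if a[4]>60: print(b.round(1),a[4],px2w(c,b,55).round(1))
E
```

```text
[611.55483239 -14.79195316  29.15878085]
[319.5 199.3] 255602 [564.5  -2.7]
[322.  313.3] 366 [612.8 -15.6]
```

arm_command(steps=[[[0,0,0,0,0,0,0],[0,0,0,0,0,0,0],[0,0,0,0,0,0,0],[0,0,0,0,0,0,0],[0,0,0,0,0,0,0],[0,0,0,0,0,0,0],[0,0,0,0,0,0,0]]])

```text
time_s: 11.3
eef_pos: [611.4, -15.3, 28.6]
ee_rot: [0.0, 0.138, 0.99, -0.0]
force: [-1.0, -1.3, 4.5]
grip_width: 0.258
grip_force: 39.1
```

arm_command(steps=[[[0,0,0,-0.3,0,0,0],[0,0,0,-0.9,0,0,0],[0,0,0,-1,0,0,0],[0,0.58,0.61,0,0,0,0],[0,0.58,0.61,0,0,0,0],[0,0.58,0.61,0,0,0,0],[0,0.58,0.61,0,0,0,0],[0,0.58,0.61,0,0,0,0]]])

```text
time_s: 12.3
eef_pos: [512.9, 172.4, 138.9]
ee_rot: [0.0, 0.138, 0.99, 0.0]
force: [1.0, 0.1, -0.3]
grip_width: 0.254
grip_force: 39.2
```

arm_command(steps=[[[0,0.58,0.61,0,0,0,0],[0,0.6,0.62,0,0,0,0],[0,0,0,0,0,0,0],[0,0,0,0,0,0,0]]])

```text
time_s: 12.8
eef_pos: [474.0, 246.3, 138.7]
ee_rot: [0.0, 0.138, 0.99, 0.0]
force: [0.3, -0.8, -1.6]
grip_width: 0.259
grip_force: 39.3
```

arm_command(steps=[[[0,0,0,0.8,0,0,0],[0,0,0,0.7,0,0,0],[0,0,0,0.36,0,0,0],[0,0,0,0.1,0,0,0],[0,0,0,0.05,0,0,0],[0,0,0,0.02,0,0,0],[0,0,0,0,0,0,0],[0,0,0,0,0,0,0]]])

```text
time_s: 13.8
eef_pos: [473.9, 246.6, 37.1]
ee_rot: [0.0, 0.138, 0.99, 0.0]
force: [0.0, -0.3, -0.7]
grip_width: 0.258
grip_force: 39.3
```

arm_command(steps=[[[0,0,0,0.02,0,0,0],[0,0,0,0,0,0,0],[0,0,0,0.01,0,0,0],[0,0,0,0,0,0,0]]])

```text
time_s: 14.3
eef_pos: [474.0, 246.6, 36.5]
ee_rot: [0.0, 0.138, 0.99, 0.0]
force: [-3.6, -0.3, 10.9]
grip_width: 0.258
grip_force: 40.6
```

arm_command(steps=[[[1,0,0,0,0,0,0],[1,0,0,0,0,0,0],[1,0,0,0,0,0,0],[1,0,0,0,0,0,0],[1,0,0,-0.3,0,0,0],[1,0,0,-0.9,0,0,0],[1,0,0,-0.88,0,0,0],[1,-0.17,-0.9,0,0,0,0]]])

```text
time_s: 15.3
eef_pos: [471.2, 202.1, 143.5]
ee_rot: [0.004, 0.137, 0.991, 0.001]
force: [0.9, -1.0, -0.7]
grip_width: 1.001
grip_force: 0.0
```

arm_command(steps=[[[1,-0.17,-0.9,0,0,0,0],[1,-0.17,-0.9,0,0,0,0],[1,-0.17,-0.9,0,0,0,0],[1,-0.17,-0.9,0,0,0,0],[1,-0.17,-0.9,0,0,0,0],[1,0,0,0,0,0,0.88],[1,0,0,0,0,0,0.88],[1,0,0,0,0,0,0.88]]])

```text
time_s: 16.3
eef_pos: [448.9, -27.3, 140.3]
ee_rot: [0.001, 0.333, 0.943, 0.0]
force: [-1.0, -0.0, 1.1]
grip_width: 1.001
grip_force: 0.0
```

arm_command(steps=[[[1,0,0,0,0,0,0.88],[1,0,0,0,0,0,0.88],[1,0,0,0,0,0,0],[1,0,0,0,0,0,0]]])

```text
time_s: 16.8
eef_pos: [448.8, -27.1, 139.7]
ee_rot: [0.0, 0.451, 0.893, 0.0]
force: [0.5, -0.0, -0.6]
grip_width: 1.001
grip_force: 0.0
```

```bash
python3 - <<'E'
from h import *
s,im,c=snap("wrist","w4"); print(s["eef_pos"],s["ee_rot"],s["joints"][5])
x,y=w2px(c,(448.5,-26.6,40)).astype(int); print(x,y)
cv2.imwrite("pics/w4c.png",cv2.resize(im[max(0,y-75):y+75,x-100:x+100,::-1],None,fx=4,fy=4,interpolation=cv2.INTER_CUBIC))
E
```

```text
[448.84921104 -27.13560007 139.73746718] [2.93365403e-04 4.50780754e-01 8.92634653e-01 4.34764752e-05] -0.9575088427189534
323 205
```

View pics/w4c.png

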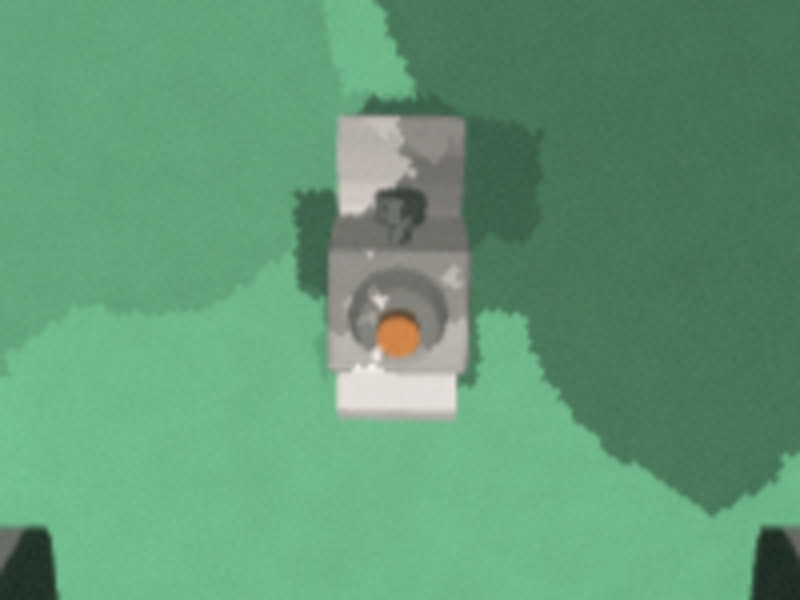

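The arc sits square and centred between the fingers. Descend, grip.

arm_command(steps=[[[1,0,0,0.9,0,0,0],[1,0,0,0.8,0,0,0],[1,0,0,0.4,0,0,0],[1,0,0,0.12,0,0,0],[1,0,0,0,0,0,0],[0,0,0,0,0,0,0],[0,0,0,0,0,0,0],[0,0,0,0,0,0,0]]])

```text
time_s: 17.85
eef_pos: [448.9, -27.2, 28.6]
ee_rot: [0.0, 0.452, 0.892, 0.0]
force: [0.6, 1.5, -0.0]
grip_width: 0.378
grip_force: 0.0
```

arm_command(steps=[[[0,0,0,0,0,0,0],[0,0,0,0,0,0,0],[0,0,0,0,0,0,0],[0,0,0,0,0,0,0]]])

```text
time_s: 18.35
eef_pos: [449.1, -27.2, 28.7]
ee_rot: [0.0, 0.452, 0.892, 0.0]
force: [-1.0, 0.6, 5.3]
grip_width: 0.318
grip_force: 40.4
```

arm_command(steps=[[[0,0,0,-0.3,0,0,0],[0,0,0,-0.9,0,0,0],[0,0,0,-1,0,0,0],[0,0,0,0,0,0,-0.88],[0,0,0,0,0,0,-0.88],[0,0,0,0,0,0,-0.88],[0,0,0,0,0,0,-0.88],[0,0,0,0,0,0,-0.88]]])

```text
time_s: 19.35
eef_pos: [448.5, -27.0, 138.0]
ee_rot: [-0.0, 0.136, 0.991, 0.0]
force: [-0.7, -0.6, -0.7]
grip_width: 0.325
grip_force: 40.0
```

arm_command(steps=[[[0,0,0,0,0,0,0],[0,0,0,0,0,0,0]]])

```text
time_s: 19.6
eef_pos: [448.7, -27.1, 138.2]
ee_rot: [-0.0, 0.14, 0.99, 0.0]
force: [0.1, -0.5, -1.7]
grip_width: 0.322
grip_force: 40.0
```

arm_command(steps=[[[0,-0.15,0.9,0,0,0,0],[0,-0.15,0.9,0,0,0,0],[0,-0.15,0.9,0,0,0,0],[0,-0.16,0.9,0,0,0,0],[0,-0.16,0.9,0,0,0,0],[0,-0.16,0.91,0,0,0,0],[0,0,0,0,0,0,0],[0,0,0,0,0,0,0]]])

```text
time_s: 20.6
eef_pos: [567.3, 219.8, 137.9]
ee_rot: [-0.001, 0.139, 0.99, -0.0]
force: [0.6, -0.5, -0.7]
grip_width: 0.321
grip_force: 40.3
```

arm_command(steps=[[[0,0,0,0.8,0,0,0],[0,0,0,0.7,0,0,0],[0,0,0,0.3,0,0,0],[0,0,0,0.12,0,0,0],[0,0,0,0.06,0,0,0],[0,0,0,0.02,0,0,0],[0,0,0,0,0,0,0],[0,0,0,0,0,0,0]]])

```text
time_s: 21.6
eef_pos: [567.8, 220.3, 38.7]
ee_rot: [0.0, 0.138, 0.99, 0.0]
force: [0.2, -0.1, -0.8]
grip_width: 0.32
grip_force: 40.3
```

arm_command(steps=[[[0,0,0,0.02,0,0,0],[0,0,0,0,0,0,0],[0,0,0,0.02,0,0,0],[0,0,0,0,0,0,0],[0,0,0,0.01,0,0,0],[0,0,0,0,0,0,0]]])

```text
time_s: 22.35
eef_pos: [567.8, 220.3, 36.7]
ee_rot: [0.0, 0.138, 0.99, -0.0]
force: [-5.5, -1.1, 8.4]
grip_width: 0.322
grip_force: 41.8
```

arm_command(steps=[[[1,0,0,0,0,0,0],[1,0,0,0,0,0,0],[1,0,0,0,0,0,0],[1,0,0,0,0,0,0],[1,0,0,-0.3,0,0,0],[1,0,0,-0.9,0,0,0],[1,0,0,-0.88,0,0,0],[1,0,0,0,0,0,0]]])

```text
time_s: 23.35
eef_pos: [569.3, 220.6, 144.5]
ee_rot: [0.004, 0.138, 0.99, 0.001]
force: [-0.2, 0.1, -0.7]
grip_width: 0.999
grip_force: 0.0
```

arm_command(steps=[[[1,-0.04,-0.95,0,0,0,0],[1,-0.04,-0.95,0,0,0,0],[1,-0.04,-0.95,0,0,0,0],[1,-0.04,-0.95,0,0,0,0],[1,-0.04,-0.95,0,0,0,0],[1,-0.04,-0.95,0,0,0,0],[1,-0.04,-0.95,0,0,0,0],[1,-0.04,-0.95,0,0,0,0]]])

```text
time_s: 24.35
eef_pos: [478.1, -150.9, 139.7]
ee_rot: [-0.0, 0.138, 0.99, 0.0]
force: [0.5, 0.1, 0.4]
grip_width: 1.0
grip_force: 0.0
```

arm_command(steps=[[[1,-0.04,-0.95,0,0,0,0],[1,-0.04,-0.95,0,0,0,0],[1,-0.04,-0.96,0,0,0,0],[1,0,0,0,0,0,-0.91],[1,0,0,0,0,0,-0.91],[1,0,0,0,0,0,-0.91],[1,0,0,0,0,0,-0.91],[1,0,0,0,0,0,0]]])

```text
time_s: 25.35
eef_pos: [445.2, -288.5, 139.6]
ee_rot: [-0.0, -0.133, 0.991, 0.0]
force: [-0.6, 0.4, 0.1]
grip_width: 0.999
grip_force: 0.0
```

arm_command(steps=[[[1,0,0,0,0,0,0],[1,0,0,0,0,0,0]]])

```text
time_s: 25.6
eef_pos: [445.4, -288.7, 139.7]
ee_rot: [-0.0, -0.133, 0.991, 0.0]
force: [-0.7, 0.4, -0.8]
grip_width: 1.003
grip_force: 0.0
```

```bash
python3 - <<'E'
from h import *
s,im,c=snap("wrist","w5"); print(s["eef_pos"],s["ee_rot"],s["joints"][5])
x,y=w2px(c,(446,-288.7,40)).astype(int); print(x,y)
cv2.imwrite("pics/w5c.png",cv2.resize(im[max(0,y-75):y+75,x-100:x+100,::-1],None,fx=4,fy=4,interpolation=cv2.INTER_CUBIC))
E
```

```text
[ 445.39116272 -288.65121837  139.74038819] [-3.23816938e-05 -1.32976849e-01  9.91119142e-01  6.12363469e-05] -2.6335064689434873
323 206
```

View pics/w5c.png

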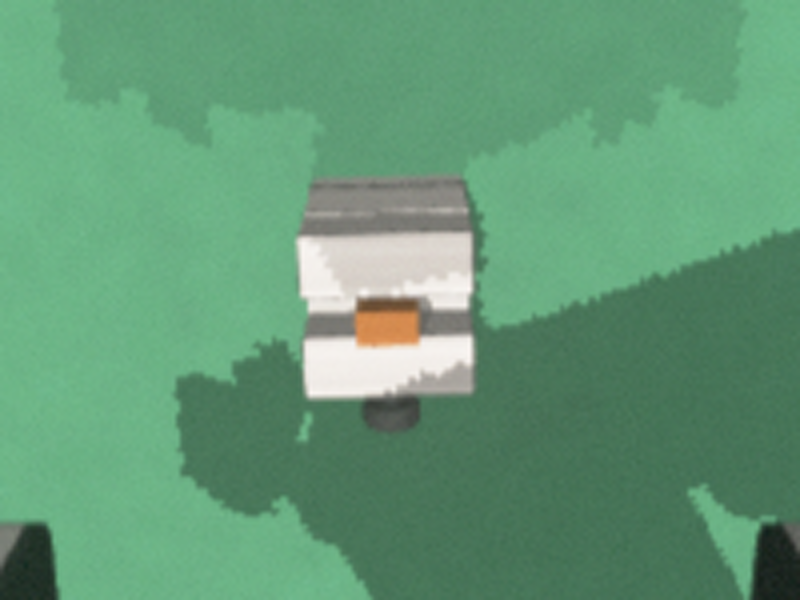

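The vice is square within about 1° and 1.5 mm left of centre, screw pointing away from the pads. Correct, descend, grip.

arm_command(steps=[[[1,0,-0.03,0.9,0,0,0],[1,0,0,0.8,0,0,0],[1,0,0,0.4,0,0,0],[1,0,0,0.12,0,0,0],[1,0,0,0,0,0,0],[0,0,0,0,0,0,0],[0,0,0,0,0,0,0],[0,0,0,0,0,0,0]]])

```text
time_s: 26.65
eef_pos: [446.0, -290.4, 29.4]
ee_rot: [0.0, -0.134, 0.991, -0.0]
force: [-3.6, 4.7, 8.9]
grip_width: 0.395
grip_force: 38.9
```

arm_command(steps=[[[0,0,0,0,0,0,0],[0,0,0,0,0,0,0],[0,0,0,0,0,0,0],[0,0,0,0,0,0,0]]])

```text
time_s: 27.15
eef_pos: [446.1, -290.5, 29.4]
ee_rot: [0.0, -0.134, 0.991, -0.0]
force: [-0.2, -0.0, 6.8]
grip_width: 0.392
grip_force: 40.6
```

arm_command(steps=[[[0,0,0,-0.3,0,0,0],[0,0,0,-0.9,0,0,0],[0,0,0,-1,0,0,0],[0,0,0,0,0,0,0.91],[0,0,0,0,0,0,0.91],[0,0,0,0,0,0,0.91],[0,0,0,0,0,0,0.91],[0,0,0,0,0,0,0]]])

```text
time_s: 28.15
eef_pos: [445.8, -290.0, 139.3]
ee_rot: [0.0, 0.138, 0.99, -0.0]
force: [-0.4, 0.1, -1.9]
grip_width: 0.394
grip_force: 40.3
```

arm_command(steps=[[[0,0,0,0,0,0,0],[0,0,0,0,0,0,0]]])

```text
time_s: 28.4
eef_pos: [445.8, -290.1, 138.9]
ee_rot: [-0.0, 0.138, 0.99, 0.0]
force: [0.6, 0.5, -2.2]
grip_width: 0.388
grip_force: 40.3
```

arm_command(steps=[[[0,0.04,0.95,0,0,0,0],[0,0.04,0.95,0,0,0,0],[0,0.04,0.95,0,0,0,0],[0,0.04,0.95,0,0,0,0],[0,0.04,0.95,0,0,0,0],[0,0.04,0.95,0,0,0,0],[0,0.04,0.95,0,0,0,0],[0,0.04,0.95,0,0,0,0]]])

```text
time_s: 29.4
eef_pos: [534.9, 81.2, 138.9]
ee_rot: [0.0, 0.138, 0.99, -0.0]
force: [0.7, -1.1, -1.8]
grip_width: 0.387
grip_force: 40.5
```

arm_command(steps=[[[0,0.04,0.96,0,0,0,0],[0,0.04,0.96,0,0,0,0],[0,0.03,0.97,0,0,0,0],[0,0.02,0.97,0,0,0,0],[0,0.02,0.97,0,0,0,0],[0,0,0,0,0,0,0],[0,0,0,0,0,0,0]]])

```text
time_s: 30.28
eef_pos: [593.4, 313.5, 138.4]
ee_rot: [-0.0, 0.138, 0.99, -0.0]
force: [-0.7, 0.3, -2.0]
grip_width: 0.391
grip_force: 40.7
```

arm_command(steps=[[[0,0,0,0.8,0,0,0],[0,0,0,0.7,0,0,0],[0,0,0,0.3,0,0,0],[0,0,0,0.12,0,0,0],[0,0,0,0.06,0,0,0],[0,0,0,0.01,0,0,0],[0,0,0,0,0,0,0],[0,0,0,0,0,0,0]]])

```text
time_s: 31.28
eef_pos: [593.8, 314.0, 39.7]
ee_rot: [0.0, 0.138, 0.99, 0.0]
force: [0.6, 0.6, -1.2]
grip_width: 0.387
grip_force: 40.7
```

arm_command(steps=[[[0,0,0,0.02,0,0,0],[0,0,0,0,0,0,0],[0,0,0,0.02,0,0,0],[0,0,0,0,0,0,0]]])

```text
time_s: 31.78
eef_pos: [593.7, 314.0, 37.4]
ee_rot: [0.0, 0.138, 0.99, 0.0]
force: [-0.6, 0.0, -0.9]
grip_width: 0.392
grip_force: 40.9
```

arm_command(steps=[[[0,0,0,0.01,0,0,0],[0,0,0,0,0,0,0],[0,0,0,0.01,0,0,0],[0,0,0,0,0,0,0]]])

```text
time_s: 32.28
eef_pos: [593.7, 314.0, 37.4]
ee_rot: [0.0, 0.138, 0.99, 0.0]
force: [-4.2, -1.5, 9.8]
grip_width: 0.39
grip_force: 42.1
```

Seated. Release, rise to about z 240, back off for a look.

arm_command(steps=[[[1,0,0,0,0,0,0],[1,0,0,0,0,0,0],[1,0,0,0,0,0,0],[1,0,0,0,0,0,0],[1,0,0,-0.3,0,0,0],[1,0,0,-0.9,0,0,0],[1,0,0,-1,0,0,0],[1,0,0,-1,0,0,0]]])

```text
time_s: 33.28
eef_pos: [593.5, 313.9, 199.3]
ee_rot: [0.001, 0.138, 0.99, 0.0]
force: [-0.5, -0.1, -0.3]
grip_width: 1.003
grip_force: 0.0
```

arm_command(steps=[[[1,0.8,0,-0.8,0,0,0],[1,0.8,0,-0.5,0,0,0],[1,0.8,-0.3,0,0,0,0],[1,0.8,-0.3,0,0,0,0],[1,0,0,0,0,0,0],[1,0,0,0,0,0,0]]])

```text
time_s: 34.02
eef_pos: [432.1, 329.0, 262.3]
ee_rot: [0.001, 0.138, 0.99, 0.0]
force: [1.0, 0.5, 0.4]
grip_width: 0.996
grip_force: 0.0
```

```bash
python3 - <<'E'
from h import *
s,im,c=snap("wrist","w6"); s2,i2,c2=snap("scene","s6"); print(s["eef_pos"])
a=cv2.resize(im[60:380,140:580,::-1],(400,291)); b=cv2.resize(i2[100:320,120:500,::-1],(760,440))[:308]
b=cv2.resize(i2[90:315,120:500,::-1],(640,379)); 
out=np.zeros((600,640,3),np.uint8); out[:379]=b; out[379:,:]=0
w=cv2.resize(im[100:360,200:560,::-1],(306,221)); out[379:,:306]=w
sd=capture("side"); out[379:,320:626]=cv2.resize(sd[220:390,170:405,::-1],(306,221))
cv2.imwrite("pics/fin.png",out)
E
```

```text
[432.07391223 329.04573448 262.25126617]
```

View pics/fin.png

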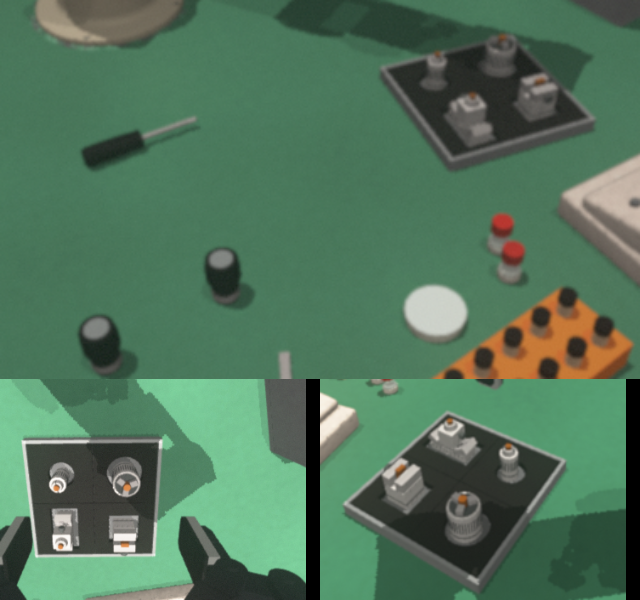

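All four holders stand upright in their own pockets, and both eyepieces are still standing where they were (montage (223,272) and (100,342)). The gripper touches nothing.

```bash
python3 -c "
from rig import *
print(finish_job())"
```

```text
the job is handed in; nothing more can be done
None
```

All four specimen holders stand upright in their own foam pockets, each lowered until it touched the pocket floor. Both eyepieces are still standing where they were, and I handed the job in at about 34 s of the 106 s allowed.

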